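# Draw the pump of a vacuum food box to its ring and hold it

## Robot

A 6-joint arm with a two-finger parallel gripper is mounted at the origin on a cart in front of the work surface, level with it; the furniture and walls round the work are solid. World frame = base frame: x ahead of the robot, y to its left, z up, the work surface at z = 0. Lengths are in m, angles in rad, forces in N, time in s.
With the tool pointing down it reaches from about 0.35 to 0.95 m from the base axis. Payload 17.4 kg.
Tool frame: the origin (TCP) lies midway between the tips of the shut fingers; the grasp point (between the pads) lies 19 mm behind it (pinch_z is the distance from the TCP to the grasp point, in m); z points along the fingers, y is the line along which they close (so a half turn about z gives the same grasp; the last joint's range is limited). The gripper opens to 93 mm and grips with 3 to 60 N. Pads are 15 mm wide; open, the fingers measure 128 mm over their backs; the gripper's body (75 mm by 188 mm) begins 65 mm behind the grasp point.
Start: joints at [-1.36, 0.116, 1.442, -0, 1.584, -0.038], TCP at [0.166, -0.654, 0.219] pointing down, gripper open.
Joint ranges: [-2.83, 2.83], [-0.83, 2.19], [0.07, 2.5], [-1.14, 4.28], [0.01, 3], [-2.97, 2.97]. Speed limits (rad/s): [1.89, 1.89, 2.22, 3.14, 3.14, 3.14].

## Interface

Orientations are given as a rotation vector (axis times angle).
In Python, from cell import sense, capture, sign_off, pinch_z gives the robot as it stands. The module is installed in compiled form; this text tells all that it offers.
- The arm moves only by the tool jog_arm, never from a script. Its argument "plan" is a list of rows, each a list of 5 numbers: the opening, from 0 (shut) to 1 (fully open), then the shift along the tool's x, y, z in m, then the turn about the tool's z in degrees. A call has exactly 10 rows; each row shifts and turns the commanded pose from where the row before left it, along the tool's axes as they then stand; what a row does not reach is not made up. A row lasts 1/8 s, in which the tool goes at most 62.5 mm and 10.7 degrees, less where a joint would pass 70% of its speed; a pose out of reach is approached as far as the arm can. A call is refused whole if a number of a shift passes 0.0625 or a number of a turn 10.7, either way. A call with a gripper value outside its range is refused whole. The fingers move at their own pace and stop on an object; "force" is the grip in N (left out, the last holds). Time passes only in rows, so rows that do not move let the fingers close, or fill a call up. It gives the time, the measured TCP pose, the force, the opening and the grip force at its end, in the units of the state.
- sense(): the state, without advancing time (a new reading comes with each control period).
- capture(name): name is "side" or "top" or "wrist"; returns a dict with "color" (400x640x3 uint8, red, green, blue), "range_z" (400x640 float32, m along the optical axis (not along the pixel's ray), 0 where there is no reading), "fov_y" (degrees; the focal length in pixels is half the picture's height over the tangent of half this angle, whatever the lens; pixels are square), "cx", "cy" (the principal point, pixels), "dist_coeffs" ([k1, k2, p1, p2, k3] as OpenCV has them; the pictures are not rectified), "origin" and "orientation" of the camera in the world; the wrist camera has in their place "mount" (4x4, takes a point from camera to tool coordinates, whose origin is the TCP and whose axes are the flange's). Camera axes: x right, y down, z forward; pixel columns grow to the right and rows downward; lengths in m; the calibration is good to about 2 mm. A picture is of the moment at which its call begins: read the wrist's pose just before it.
- sign_off(): hands the job in; it is judged then, once.
The state is a dict: "time_s": time; "joint_pos": joint angles; "joint_velocities": joint speeds; "tau": joint torques, N m; "position": TCP position; "ee_rot": TCP orientation; "ft_force": force on the tool from outside, world axes, zero at the start; "torque": the same for the moment, N m; "finger_gap": finger opening in m; "finger_force": force on a finger pad.
Only numpy, scipy, OpenCV 4.12 (cv2) and the standard library are available. Lean on these libraries where they do the work, as an engineer would, in place of code of your own. Each camera call takes 0.05 s, during which the arm holds its last target. There are 200 camera calls.

## Task

Get this vacuum food box ready for the leak check: press the raised vent stopper in its lid fully home in its seat, and only then draw the pump handle straight up against its spring until the dark ring on the rod has just come clear of the collar. Finish while still holding the handle there, with the box standing on the worktop and the other things left where they are.

Things in the scene. Friction and masses are not known exactly. Their poses are not given: they have to be found in the camera images.
- food_box: clear food box holding a block of cheese, white plastic lid; stands loose on the worktop, 1.9 to 2.7 kg (heavier than the pump spring can lift). Lid 126 mm along x, 180 mm along y; flat lid top 88 mm above the origin, 2 mm rim round its edge. Origin: centre of the underside; z up; y along the length, towards the pump end. Pump axis at x 0, y +42 mm, vent stopper axis at x 0, y -46 mm
- pump_grip (a point): centre of the grip bar of the pump handle: a black T-bar 16 mm wide (along the box's y), 56 mm long (along the box's x) and 19 mm tall with rounded edges, on a 9 mm white rod. With the pump shut it is 115.5 mm above the box's underside: the bar's underside is 18 mm above the lid, over a low round grey collar of 42 mm diameter, 5 mm high. It moves only straight up out of the lid
- pump (a joint): how far the pump handle is drawn up, m: 0 shut, 0.060 end stop. A spring pulls it back: 4 N when shut, rising to about 10 N at the ring; it springs shut if let go. The rod has one dark ring, 14 mm across and 5 mm tall, hidden below the collar when shut: its upper edge reaches the collar's top at 0.035, its lower edge at 0.040, so the ring has just come clear at 0.040 to 0.045
- vent_top (a point): top centre of the vent stopper: a dark round rubber button 18 mm in diameter in a low grey seat; its top stands 18.5 mm above the lid when fully raised and 10.5 mm when home; it starts up to 1.5 mm below fully raised
- vent (a joint): how far the vent stopper is pressed down, m: 0 raised, 0.008 home. A tight push fit all the way: it takes about 6 N to move it and it stays wherever it is left; at 0.008 it meets a hard stop
- salt: bystander: small glass and steel salt shaker, 44 mm across, 90 mm tall; origin under its centre
- spice: bystander: round glass spice jar with a ribbed green cap, 46 mm across, 106 mm tall; origin under its centre
- peeler: bystander: black vegetable peeler lying flat, 170 x 25 x 18 mm, long along its x; origin under its centre
- matchbox: bystander: matchbox lying flat, 58 x 95 x 22 mm; origin under its centre

How it is judged:
By the outcome, as a careful person would: the job done as asked, in the order asked, and still so for the second after the job is handed in, while the arm keeps its last pose, push and grip.
It also fails if it takes over 42 s, if anything falls off the work surface, if the arm or the gripper's body presses on something with over 40 N, if the wrist force passes 120 N, or if a joint passes its speed limit or range.

## Working session

There is one attempt and no reset: what is moved stays moved. The work goes in short steps, Python scripts to look and compute and a tool call to move; the robot and the scene stay as the last step left them, time stands still between calls to the robot, and variables do not carry over. Pictures are saved under pics/ and viewed, at most 10 in all, crops included, and the job is handed in when it is done.

Besides the shell and the picture viewer there is one more tool, called after "Request:" as name(argument=value, ...) on one line, values as JSON. jog_arm: Moves the arm, as the interface text tells. Its arguments: {"type":"object","properties":{"plan":{"type":"array"},"force":{"type":"number"}},"required":["plan"]}

```bash
mkdir -p pics; cat > h.py <<'E'
import numpy as np, cv2
from cell import sense, capture, sign_off, pinch_z
from scipy.spatial.transform import Rotation as R
def snap(n):
    s=sense(); c=capture(n)
    if 'mount' in c:
        T=np.eye(4);T[:3,:3]=R.from_rotvec(s['ee_rot']).as_matrix();T[:3,3]=s['position'];T=T@np.array(c['mount'])
    else:
        T=np.eye(4);o=np.array(c['orientation'])
        T[:3,:3]=o if o.shape==(3,3) else R.from_rotvec(o).as_matrix();T[:3,3]=c['origin']
    f=200/np.tan(np.radians(c['fov_y'])/2)
    c['T']=T;c['K']=np.array([[f,0,c['cx']],[0,f,c['cy']],[0,0,1.]]);c['D']=np.array(c['dist_coeffs'],float)
    return c
def save(c,p): cv2.imwrite(p,c['color'][:,:,::-1])
def rays(c,uv):
    n=cv2.undistortPoints(np.array(uv,float).reshape(-1,1,2),c['K'],c['D']).reshape(-1,2)
    return np.c_[n,np.ones(len(n))]
def pts(c,uv):
    uv=np.array(uv).reshape(-1,2);z=c['range_z'][uv[:,1].astype(int),uv[:,0].astype(int)]
    return (rays(c,uv)*z[:,None])@c['T'][:3,:3].T+c['T'][:3,3]
def onplane(c,uv,h):
    d=rays(c,uv)@c['T'][:3,:3].T;o=c['T'][:3,3]
    return o+d*((h-o[2])/d[:,2])[:,None]
def proj(c,P):
    Ti=np.linalg.inv(c['T'])
    return cv2.projectPoints(np.array(P,float).reshape(-1,3),cv2.Rodrigues(Ti[:3,:3])[0],Ti[:3,3],c['K'],c['D'])[0].reshape(-1,2)
E
python3 - <<'E'
from h import *
for n in ['top','side']:
    c=snap(n);save(c,f'pics/{n}0.png');print(n,c['T'].round(3).tolist(),c['fov_y'])
    np.savez(n+'0.npz',**{k:c[k] for k in ['color','range_z','T','K','D']})
s=sense();print(s)
E
```

```text
top [[-0.017, -0.993, 0.113, 0.43], [-1.0, 0.018, 0.008, -0.166], [-0.01, -0.113, -0.994, 1.192], [0.0, 0.0, 0.0, 1.0]] 51.80643820712632
side [[0.938, -0.127, 0.322, 0.054], [-0.346, -0.384, 0.856, -1.453], [0.015, -0.914, -0.404, 0.702], [0.0, 0.0, 0.0, 1.0]] 43.833318502644204
{'time_s': 0.1, 'joint_pos': array([-1.35981771e+00,  1.16412109e-01,  1.44220732e+00, -2.72801498e-05,
        1.58397956e+00, -3.78331514e-02]), 'joint_velocities': array([-3.43908520e-04, -2.57906529e-03, -1.13191290e-03, -3.44400444e-04,
        6.86018884e-04, -8.44640681e-05]), 'tau': array([ 2.64252114e-03, -7.22891879e+01, -6.23867726e+01,  7.81078055e-02,
        2.27111840e-02, -6.28390899e-05]), 'position': array([ 0.16614362, -0.65404397,  0.21799097]), 'ee_rot': array([-3.11632064e+00, -3.89700595e-01,  1.79309799e-04]), 'ft_force': array([ 0.1992736 , -0.9359593 , -0.99562803]), 'torque': array([ 0.03358184, -0.01421853,  0.02533365]), 'finger_force': 0.0, 'finger_gap': 0.09281530849568531}
```

View pics/top0.png

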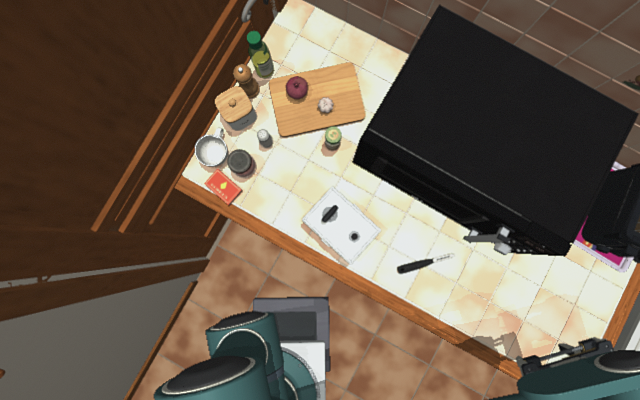

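View pics/side0.png

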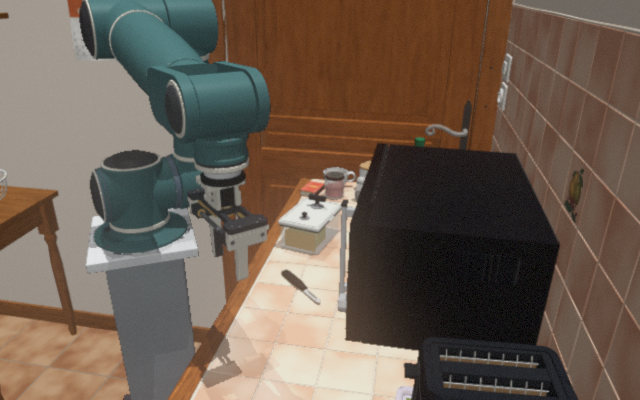

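Top view: the lid is centred near (341,225), with the pump bar at (330,214) and the vent at (354,237). The microwave is to the right/behind, at about (360-640, 10-250). The peeler is near (425,262). The side view shows the tool clear of everything, off the near edge.

```bash
python3 - <<'E'
from h import *
c=dict(np.load('top0.npz'))
g=c['color'].max(2)
def comp(u0,v0,u1,v1,th=90):
    m=np.zeros_like(g);m[v0:v1,u0:u1]=(g[v0:v1,u0:u1]<th)
    n,l,st,ce=cv2.connectedComponentsWithStats(m)
    return [(st[i],ce[i].round(1), cv2.minAreaRect(np.argwhere(l==i)[:,::-1].astype(np.float32))) for i in range(1,n) if st[i][4]>8]
P=comp(315,200,343,228);V=comp(345,228,364,246)
for x in P:print('pump',x,onplane(c,[x[1]],.122).round(4))
for x in V:print('vent',x,onplane(c,[x[1]],.104).round(4))
# lid mask via depth
vv,uu=np.mgrid[175:280,280:400];uv=np.c_[uu.ravel(),vv.ravel()]
p=pts(c,uv);m=(abs(p[:,2]-.089)<.006)
hull=uv[m]; mk=np.zeros(g.shape,np.uint8);mk[hull[:,1],hull[:,0]]=1
cn=max(cv2.findContours(mk,0,2)[0],key=cv2.contourArea).reshape(-1,2)
q=onplane(c,cn,.09)
print(cv2.minAreaRect((q[:,:2]*1000).astype(np.float32)))
# heights around: microwave
for uvx in [(440,10),(360,130),(365,165),(450,120),(540,240),(490,235),(333,138),(265,138),(430,262),(470,225)]:print(uvx,pts(c,[uvx]).round(3))
E
```

```text
pump (array([322, 205,  16,  17, 114], dtype=int32), array([329.5, 213.5]), ((329.5000305175781, 213.50003051757812), (5.656853675842285, 19.798988342285156), 45.0)) [[ 0.5031 -0.1804  0.122 ]]
vent (array([351, 234,   7,   6,  28], dtype=int32), array([354. , 236.3]), ((354.1000671386719, 236.20001220703125), (4.919349670410156, 5.366562843322754), 63.43495178222656)) [[ 0.4431 -0.2438  0.104 ]]
((475.01153564453125, -212.29425048828125), (178.86978149414062, 127.09825134277344), 46.6237678527832)
(440, 10) [[ 0.962 -0.446  0.289]]
(360, 130) [[ 0.757 -0.277  0.001]]
(365, 165) [[ 0.638 -0.281  0.077]]
(450, 120) [[ 0.697 -0.453  0.29 ]]
(540, 240) [[ 0.425 -0.636  0.291]]
(490, 235) [[ 0.439 -0.556  0.219]]
(333, 138) [[ 0.707 -0.194  0.109]]
(265, 138) [[ 0.718 -0.007  0.081]]
(430, 262) [[ 0.368 -0.462  0.017]]
(470, 225) [[ 0.468 -0.556  0.089]]
```

Request:
jog_arm(plan=[[0.5,0.028,-0.041,-0.012,0],[0,0.028,-0.041,-0.012,0],[0,0.028,-0.041,-0.012,0],[0,0.028,-0.041,-0.012,0],[0,0.028,-0.041,-0.012,0],[0,0.046,-0.0246,0,0],[0,0.046,-0.0246,0,0],[0,0.046,-0.0246,0,0],[0,0.046,-0.0246,0,0],[0,0.046,-0.0246,0,0]], force=30)

```text
time_s: 1.35
position: [0.445, -0.2437, 0.2785]
ee_rot: [-3.117, -0.39, 0.0]
ft_force: [-0.5, -0.7, -0.2]
finger_gap: 0.0009
finger_force: 0.0
```

Request:
jog_arm(plan=[[0,0,0,0,9.6],[0,0,0,0,9.6],[0,0,0,0,9.6],[0,0,0,0,9.6],[0,0,0,0,9.6],[0,0,0,0,9.6],[0,0,0,0,0],[0,0,0,0,0],[0,0,0,0,0],[0,0,0,0,0]])

```text
time_s: 2.6
position: [0.444, -0.2452, 0.2786]
ee_rot: [-2.92, 1.159, 0.0]
ft_force: [-0.4, 0.4, -0.5]
finger_gap: 0.0008
finger_force: 0.0
```

```bash
python3 - <<'E'
from h import *
c=snap('wrist');save(c,'pics/w1.png');np.savez('w1.npz',**{k:c[k] for k in ['color','range_z','T','K','D']})
print(c['T'].round(3).tolist())
s=sense();print(s['joint_pos'],s['ft_force'],s['position'],R.from_rotvec(s['ee_rot']).as_matrix().round(4))
print(proj(c,[[.5035,-.181,.122],[.4432,-.245,.104]]))
E
```

```text
[[-0.686, -0.698, -0.205, 0.501], [-0.728, 0.658, 0.194, -0.299], [0.0, 0.282, -0.959, 0.443], [0.0, 0.0, 0.0, 1.0]]
[-5.54834931e-01 -2.61869655e-01  1.70316382e+00  1.36043057e-06
  1.70026785e+00  1.77161085e+00] [-0.23894167 -0.86384914 -0.18026066] [ 0.44405158 -0.24521222  0.27865821] [[ 0.7278 -0.6858  0.    ]
 [-0.6858 -0.7278 -0.    ]
 [ 0.     -0.     -1.    ]]
[[235.15196293 187.09526816]
 [320.56382998 183.06470844]]
```

View pics/w1.png

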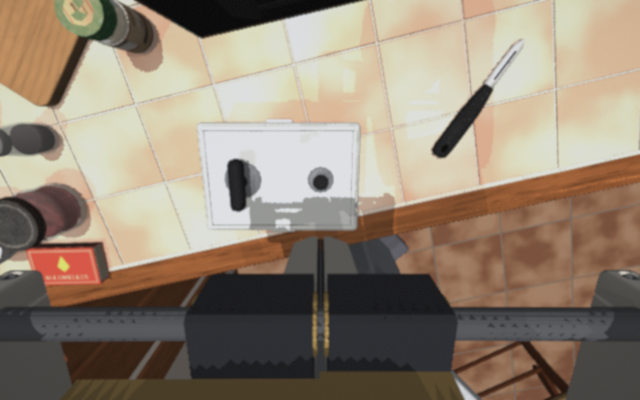

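The wrist view shows the vent at about (320,182) and the pump bar at about (236,185). Both are within a few pixels of prediction, and the shut fingertips are at (322,245).

```bash
python3 - <<'E'
from h import *
c=dict(np.load('w1.npz'));g=c['color'].max(2)
def comp(u0,v0,u1,v1,th=70):
    m=np.zeros_like(g);m[v0:v1,u0:u1]=(g[v0:v1,u0:u1]<th)
    n,l,st,ce=cv2.connectedComponentsWithStats(m)
    i=1+np.argmax(st[1:,4]);P=np.argwhere(l==i)[:,::-1]
    return st[i],ce[i],P
for nm,b,h in[('pump',(222,150,256,216),.1235),('vent',(305,165,336,198),.1045)]:
    st,ce,P=comp(*b);p=pts(c,P);z=np.percentile(p[:,2],[10,50,90,97])
    top=p[p[:,2]>z[1]-.004]
    print(nm,st,ce,onplane(c,[ce],h).round(4),z.round(4),np.median(top,0).round(4))
    print(cv2.minAreaRect((top[:,:2]*1000).astype(np.float32)))
vv,uu=np.mgrid[100:245,180:380];p=pts(c,np.c_[uu.ravel(),vv.ravel()])
m=abs(p[:,2]-.089)<.005;print('lid z',np.median(p[m,2]))
mk=np.uint8(m.reshape(145,200));cn=max(cv2.findContours(mk,0,2)[0],key=cv2.contourArea).reshape(-1,2)+[180,100]
print(cv2.minAreaRect((onplane(c,cn,.09)[:,:2]*1000).astype(np.float32)))
E
```

```text
pump [228 160  22  50 805] [237.65465839 184.00869565] [[ 0.5039 -0.1858  0.1235]] [0.1149 0.1223 0.1239 0.1245] [ 0.5051 -0.1839  0.1226]
((510.3985900878906, -228.53179931640625), (37.70712661743164, 137.70721435546875), 8.130627632141113)
vent [314 175  14  15 162] [320.45061728 181.9382716 ] [[ 0.4443 -0.2458  0.1045]] [0.1027 0.104  0.105  0.1056] [ 0.4443 -0.2458  0.104 ]
((443.95452880859375, -245.57974243164062), (14.956931114196777, 14.617847442626953), 3.455700397491455)
lid z 0.08665660882822879
((476.23040771484375, -213.54922485351562), (176.0509033203125, 122.39539337158203), 46.680965423583984)
```

Request:
jog_arm(plan=[[0,0,0,0.05,0],[0,0,0,0.05,0],[0,0,0,0.05,0],[0,0,0,0.01,0],[0,0,0,0.01,0],[0,0,0,0.002,0],[0,0,0,0.002,0],[0,0,0,0.002,0],[0,0,0,0.002,0],[0,0,0,0.001,0]])

```text
time_s: 3.9
position: [0.4446, -0.2456, 0.1009]
ee_rot: [2.919, -1.16, 0.003]
ft_force: [-0.1, -0.0, 5.9]
finger_gap: 0.0
finger_force: 2.9
```

Contact at about 6 N, as expected; pressing on to the hard stop.

Request:
jog_arm(plan=[[0,0,0,0.001,0],[0,0,0,0.001,0],[0,0,0,0.001,0],[0,0,0,0.001,0],[0,0,0,0,0],[0,0,0,0,0],[0,0,0,0,0],[0,0,0,0,0],[0,0,0,0,0],[0,0,0,0,0]])

```text
time_s: 5.15
position: [0.4447, -0.2456, 0.0982]
ee_rot: [2.919, -1.16, 0.004]
ft_force: [-5.9, 3.7, 17.9]
finger_gap: 0.0005
finger_force: 9.1
```

Request:
jog_arm(plan=[[0,0,0,0.001,0],[0,0,0,0,0],[0,0,0,0,0],[0,0,0,0,0],[0,0,0,0,0],[0,0,0,0,0],[0,0,0,0,0],[0,0,0,0,0],[0,0,0,0,0],[0,0,0,0,0]])

```text
time_s: 6.4
position: [0.4448, -0.2457, 0.0981]
ee_rot: [2.919, -1.16, 0.005]
ft_force: [-9.7, 5.8, 27.6]
finger_gap: 0.0003
finger_force: 13.7
```

Request:
jog_arm(plan=[[0,0,0,-0.04,0],[0,0,0,-0.05,0],[0,0,0,-0.03,0],[0.5,0,-0.044,0,0],[0.5,0,-0.044,0,0],[0.5,0,0,0,0],[0.5,0,0,0,0],[0.5,0,0,0,0],[0.5,0,0,0,0],[0.5,0,0,0,0]])

```text
time_s: 7.65
position: [0.5042, -0.1816, 0.2147]
ee_rot: [2.919, -1.161, 0.0]
ft_force: [0.3, 0.6, -0.7]
finger_gap: 0.0463
finger_force: 0.0
```

```bash
python3 - <<'E'
from h import *
c=snap('wrist');save(c,'pics/w2.png');np.savez('w2.npz',**{k:c[k] for k in ['color','range_z','T','K','D']})
s=sense();print(s['position'],R.from_rotvec(s['ee_rot']).as_matrix()[:2,:2].round(4),s['finger_gap'])
print(proj(c,[[.5046,-.1818,.125],[.4442,-.2457,.0985]]))
E
```

```text
[ 0.50429237 -0.18151127  0.21472458] [[ 0.7269 -0.6868]
 [-0.6868 -0.7269]] 0.04633798753170195
[[320.11010786 205.13284659]
 [417.00795512 196.48368681]]
```

View pics/w2.png

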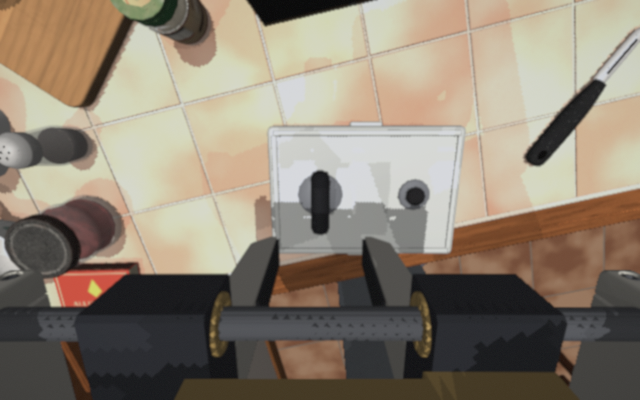

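The view shows the bar centred between the fingers at about (320,203) and aligned, and the vent low in its seat at (414,196). Descending to grasp.

Request:
jog_arm(plan=[[0.5,0,0,0.05,0],[0.5,0,0,0.045,0],[0.5,0,0,0.015,0],[0.5,0,0,0.007,0],[0.5,0,0,0,0],[0,0,0,0,0],[0,0,0,0,0],[0,0,0,0,0],[0,0,0,0,0],[0,0,0,0,0]], force=40)

```text
time_s: 8.95
position: [0.5045, -0.1813, 0.0979]
ee_rot: [2.919, -1.16, 0.0]
ft_force: [-1.6, 0.5, 4.0]
finger_gap: 0.0159
finger_force: 40.0
```

Request:
jog_arm(plan=[[0,0,0,-0.005,0],[0,0,0,-0.007,0],[0,0,0,-0.007,0],[0,0,0,-0.007,0],[0,0,0,-0.006,0],[0,0,0,-0.005,0],[0,0,0,-0.003,0],[0,0,0,-0.0025,0],[0,0,0,0,0],[0,0,0,0,0]])

```text
time_s: 10.2
position: [0.5043, -0.1811, 0.1399]
ee_rot: [-2.919, 1.16, 0.001]
ft_force: [1.2, 0.8, -10.0]
finger_gap: 0.0158
finger_force: 40.0
```

```bash
python3 - <<'E'
from h import *
s=sense();print(s['position'],s['ft_force'],s['finger_gap'],s['torque'])
for n,b in [('wrist',(200,100,500,300)),('side',(260,170,360,260))]:
    c=snap(n);np.savez(n+'3.npz',**{k:c[k] for k in ['color','range_z','T','K','D']})
    u0,v0,u1,v1=b;im=c['color'][v0:v1,u0:u1,::-1]
    f=600/im.shape[1];cv2.imwrite(f'pics/{n}3.png',cv2.resize(im,None,fx=f,fy=f,interpolation=cv2.INTER_CUBIC))
E
```

```text
[ 0.50434075 -0.18109793  0.13994634] [  1.19641998   0.76748292 -10.038488  ] 0.015821320420565763 [ 0.19559797 -0.27291316  0.04114376]
```

View pics/wrist3.png

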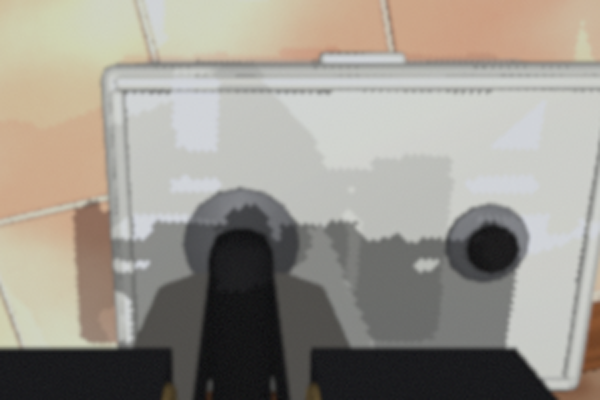

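View pics/side3.png

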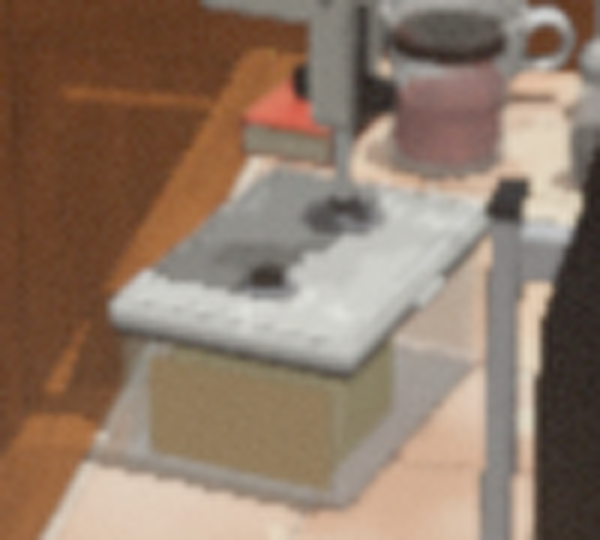

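The side view shows the ring sitting just above the collar at (342,205) on the thin rod, the vent low, and the box flat on the worktop. I'll check the bar's rise numerically, before against after.

```bash
python3 - <<'E'
from h import *
for f,(u0,u1,v0,v1) in [('w2',(315,325,180,225)),('wrist3',(314,328,216,272))]:
    c=dict(np.load(f+'.npz'));vv,uu=np.mgrid[v0:v1:4,(u0+u1)//2-2:(u0+u1)//2+3]
    p=pts(c,np.c_[uu.ravel(),vv.ravel()]);z=p[:,2].reshape(vv.shape)
    print(f,np.median(z,1).round(4), np.median(p[:,2].reshape(vv.shape),1).max())
    vv,uu=np.mgrid[100:300,200:560];p=pts(c,np.c_[uu.ravel(),vv.ravel()]);m=abs(p[:,2]-.088)<.006;print('lid',np.median(p[m],0).round(4))
c=dict(np.load('wrist3.npz'));q=pts(c,[[446,224],[447,223],[445,225],[444,224]]);print('vent',q.round(4))
c=dict(np.load('w2.npz'));print('vent2',pts(c,[[414,196],[415,197]]).round(4))
E
```

```text
w2 [0.1232 0.1234 0.1242 0.124  0.1233 0.1237 0.1239 0.1234 0.1237 0.1232
 0.1236 0.1231] 0.12424222111603989
lid [ 0.4781 -0.2185  0.0867]
wrist3 [0.1568 0.1606 0.1635 0.1644 0.1648 0.1652 0.1651 0.1653 0.1661 0.1653
 0.166  0.1654 0.1651 0.1654] 0.16606341981157097
lid [ 0.4845 -0.2281  0.0867]
vent [[ 0.4453 -0.2449  0.0961]
 [ 0.446  -0.2458  0.0971]
 [ 0.4458 -0.2439  0.0972]
 [ 0.4471 -0.2438  0.0976]]
vent2 [[ 0.4457 -0.2441  0.0966]
 [ 0.4444 -0.2441  0.097 ]]
```

Request:
jog_arm(plan=[[0,0,0,-0.0005,0],[0,0,0,0,0],[0,0,0,0,0],[0,0,0,0,0],[0,0,0,0,0],[0,0,0,0,0],[0,0,0,0,0],[0,0,0,0,0],[0,0,0,0,0],[0,0,0,0,0]])

```text
time_s: 11.55
position: [0.5044, -0.1812, 0.1406]
ee_rot: [2.92, -1.16, -0.0]
ft_force: [-1.6, 2.0, -10.6]
finger_gap: 0.0159
finger_force: 40.0
```

```bash
python3 - <<'E'
from h import *
s=sense();print(s['position'],s['ft_force'],s['finger_gap'])
c=snap('wrist');vv,uu=np.mgrid[236:272:4,319:324];p=pts(c,np.c_[uu.ravel(),vv.ravel()]);z=np.median(p[:,2]);print(z)
if .1640<z<.1675 and s['ft_force'][2]<-7: print(sign_off())
E
```

```text
[ 0.50442101 -0.18121346  0.14060629] [ -1.57738753   1.9938139  -10.64474049] 0.015906037507889378
0.16621556040019467
the job is handed in; nothing more can be done
None
```

The vent stopper was pressed to its hard stop first; the pump handle was then drawn up about 42.5 mm and is still held there, with the box on the worktop, and the job was handed in at about 11.6 s.

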